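# Press the long terminal plug and the relay home on the controller board

### The arm

A 6-joint arm with a two-finger parallel gripper is mounted at the origin on the work surface. World frame = base frame: x ahead of the robot, y to its left, z up, the work surface at z = 0. Lengths are in m, angles in rad, forces in N, time in s.
With the tool pointing down it reaches from about 0.275 to 0.75 m from the base axis. Payload 10.2 kg.
Tool frame: the origin (TCP) lies midway between the tips of the shut fingers; the grasp point (between the pads) lies 19 mm behind it; z points along the fingers, y is the line along which they close (so a half turn about z gives the same grasp; the last joint's range is limited). The gripper opens to 88 mm and grips with 3 to 60 N. Pads are 18 mm wide; open, the fingers measure 123 mm over their backs; the gripper's body (75 mm by 187 mm) begins 45 mm behind the grasp point.
Start: joints at [1.004, 0.313, 1.498, -0, 1.331, -0.223], TCP at [0.177, 0.494, 0.239] pointing down, gripper open.
Joint ranges: [-2.94, 2.94], [-0.97, 2.17], [0.19, 2.56], [-1.23, 4.37], [0.02, 3.11], [-2.88, 2.88]. Speed limits (rad/s): [2.39, 2.39, 3.01, 3.14, 3.14, 3.14].

### API

Orientations are given as a rotation vector (axis times angle).
In Python, from plant import robot gives the robot as it stands.
- The arm moves only by the tool arm_command, never from a script. Its arguments are lists of equal length, an entry for each row: "translation": the shift along the tool's x, y, z in m, a list of three; "rotation": the turn, a rotation vector about the tool's x, y, z in degrees, a list of three; "grip": the opening, from -1 (shut) to 1 (fully open). A call has 1 to 20 rows; each row shifts and turns the commanded pose from where the row before left it, along the tool's axes as they then stand; what a row does not reach is not made up. A row lasts 1/10 s, in which the tool goes at most 50 mm and 8.59 degrees, less where a joint would pass 70% of its speed; a pose out of reach is approached as far as the arm can. A call is refused whole if a number of a shift passes 0.05 or a number of a turn 8.59, either way. A call with a gripper value outside its range is refused whole. The fingers move at their own pace and stop on an object; the grip force is fixed at half the most. Time passes only in rows, so rows that do not move let the fingers close. It gives the time, the measured TCP pose, the force, the opening and the grip force at its end, in the units of the state.
- robot.sense(): the state, without advancing time (a new reading comes with each control period).
- robot.grab_frame(name): name is "side" or "top"; returns (picture, depth): 420x560x3 uint8, red, green, blue; 420x560 float32, m along the optical axis (not along the pixel's ray), 0 where there is no reading.
- robot.get_calibration(name): a dict with "K" (3x3 intrinsics, pixels), "dist" ([k1, k2, p1, p2, k3] as OpenCV has them; the pictures are not rectified), "world_from_camera" (4x4, takes a point from camera to world coordinates). Camera axes: x right, y up, looking along -z (the intrinsics and any distortion apply to the point x, -y, -z); pixel columns grow to the right and rows downward; lengths in m; the calibration is good to about 2 mm. A picture is of the moment at which its call begins. get_calibration takes no time and is no camera call.
- robot.sign_off(): hands the job in; it is judged then, once.
The state is a dict: "t": time; "qpos": joint angles; "qvel": joint speeds; "joint_torque": joint torques, N m; "tool_pos": TCP position; "tcp_rot": TCP orientation; "wrist_force": force on the tool from outside, world axes, zero at the start; "ft_torque": the same for the moment, N m; "finger_gap": finger opening in m; "gripper_force": force on a finger pad.
Only numpy, scipy, OpenCV 4.12 (cv2) and the standard library are available. Lean on these libraries where they do the work, as an engineer would, in place of code of your own. Each camera call takes 0.05 s, during which the arm holds its last target. There are 200 camera calls.

### The job

On the circuit board, the long green terminal plug and the black plug-in relay were left standing proud of their sockets. Press each of them straight down until it is fully home in its socket, in either order. Leave the short green plug on the board half out, just as it is: that output must stay unconnected.

Things in the scene. Friction and masses are not known exactly. Their poses are not given: they have to be found in the camera images.
- long_plug_top (a point): Centre of the upper face (16 mm in x by 52 mm in y, z up) of the long green ten-way terminal plug on the circuit board; body 14 mm tall, in a green socket. Slides straight down only, 10 mm in all, against steady friction of about 6 N; stays where left; firm stop when home. Face 40 mm above the work surface when home, 47 to 50 mm at the start. Plugs and relay stand 100 to 160 mm apart; soldered parts are all lower than 37 mm.
- relay_top (a point): Centre of the upper face (22 mm in x by 28 mm in y, z up) of the black block-shaped plug-in relay on the circuit board; body 28 mm tall, in a grey socket. Slides straight down only, 10 mm in all, against steady friction of about 6 N; stays where left; firm stop when home. Face 54 mm above the work surface when home, 61 to 64 mm at the start. A loose spare relay on the mat, off the board, plays no part.
- short_plug_top (a point): Centre of the upper face (16 mm in x by 21 mm in y, z up) of the short green four-way terminal plug on the circuit board, the one to leave alone. It slides as the long plug does; its face starts 47 to 50 mm above the work surface. A loose spare green plug on the mat, off the board, plays no part.

How it is judged:
At the end, for the whole second after the job is handed in: The long plug and the relay are both home in their sockets (upper faces within 2 mm of their lowest positions: below 42 mm and 56 mm above the work surface), and the short plug is within 3 mm of where it started (height (world z) of long_plug_top below 0.042 m and height (world z) of relay_top below 0.056 m and distance of short_plug_top from where it was at the start of the episode below 0.003 m); the robot touches nothing.
It fails at once if the short plug is pushed in by more than 3 mm (distance of short_plug_top from where it was at the start of the episode above 0.003 m).
It also fails if it takes over 32 s, if anything falls off the work surface, if the arm or the gripper's body presses on something with over 40 N, if the wrist force passes 120 N, or if a joint passes its speed limit or range.

## Working session

There is one attempt and no reset: what is moved stays moved. The work goes in short steps, Python scripts to look and compute and a tool call to move; the robot and the scene stay as the last step left them, time stands still between calls to the robot, and variables do not carry over. Pictures are saved under pics/ and viewed, at most 10 in all, crops included, and the job is handed in when it is done.

Besides the shell and the picture viewer there is one more tool, called after "Call:" as name(argument=value, ...) on one line, values as JSON. arm_command: Moves the arm, as the interface text tells. Its arguments: {"type":"object","properties":{"translation":{"type":"array","items":{"type":"array","items":{"type":"number"}}},"rotation":{"type":"array","items":{"type":"array","items":{"type":"number"}}},"grip":{"type":"array","items":{"type":"number"}}},"required":["translation","rotation","grip"]}

```bash
mkdir -p pics
cat > h.py <<'E'
import numpy as np, cv2
from plant import robot
def cloud(name):
    im,d=robot.grab_frame(name); c=robot.get_calibration(name)
    h,w=d.shape; u,v=np.meshgrid(np.arange(w),np.arange(h))
    p=cv2.undistortPoints(np.stack([u,v],-1).reshape(-1,1,2).astype(np.float64),np.array(c["K"]),np.array(c["dist"])).reshape(h,w,2)
    P=np.stack([p[...,0]*d,-p[...,1]*d,-d,np.ones_like(d)],-1)@np.array(c["world_from_camera"]).T
    P=P[...,:3]; P[d==0]=np.nan
    return im,d,P
E
python3 - <<'E'
from h import *
for n in("top","side"):
    im,d,P=cloud(n); np.savez(n+".npz",im=im,P=P); cv2.imwrite(f"pics/{n}.png",im[...,::-1])
    print(n,np.round(robot.get_calibration(n)["world_from_camera"],2).tolist())
s=robot.sense();print(s["t"],s["tool_pos"],s["tcp_rot"],s["finger_gap"])
E
```

```text
top [[0.02, 0.99, -0.14, 0.46], [-1.0, 0.02, 0.0, 0.05], [0.0, 0.14, 0.99, 0.75], [0.0, 0.0, 0.0, 1.0]]
side [[0.96, 0.14, -0.23, 0.41], [-0.27, 0.51, -0.82, -0.53], [0.0, 0.85, 0.53, 0.47], [0.0, 0.0, 0.0, 1.0]]
0.1 [0.17688062 0.49408636 0.23823057] [-5.37383658e-01 -3.09484991e+00  1.61284071e-03] 0.08813861393306133
```

View pics/top.png

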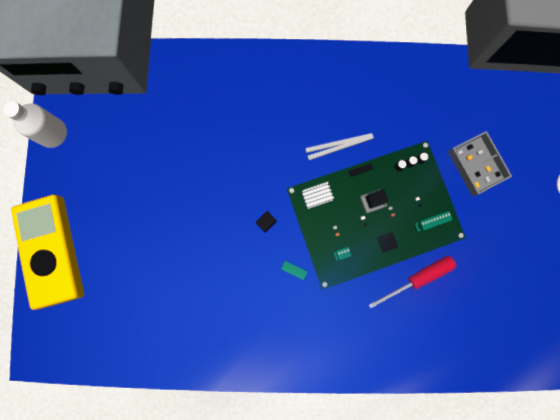

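View pics/side.png

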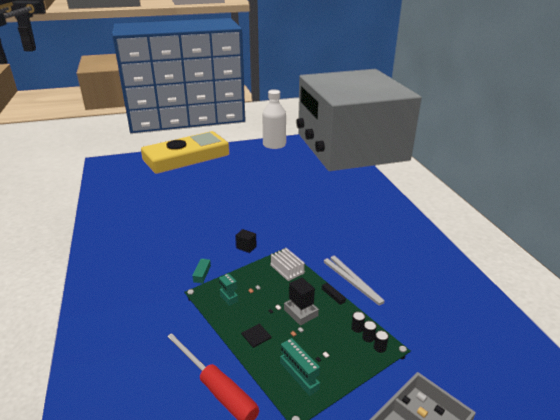

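The top view shows the relay at about (376,200), the long plug at (436,220) and the short plug at (343,254). In the side view they are at (301,291), (300,355) and (228,281). The loose spare relay and plug lie off the board. Next I measure the tops from the depth.

Run:
```python
from h import *
for n,seeds in(("top",{"relay":(376,200),"long":(436,220),"short":(343,254)}),("side",{"relay":(301,288),"long":(300,353),"short":(228,280)})):
    z=np.load(n+".npz");P=z["P"];im=z["im"]
    for k,(u,v) in seeds.items():
        lo,hi=((.056,.070) if k=="relay" else (.043,.055))
        m=((P[...,2]>lo)&(P[...,2]<hi)).astype(np.uint8)
        win=np.zeros_like(m);win[v-22:v+23,u-28:u+29]=1;m*=win
        nn,l,st,c=cv2.connectedComponentsWithStats(m)
        if nn<2: print(n,k,"none",np.nanmax(P[v-15:v+15,u-15:u+15,2]));continue
        i=1+np.argmax(st[1:,4]);Q=P[l==i].astype(np.float32)
        r=cv2.minAreaRect(Q[:,:2]*1000)
        print(n,k,st[i,4],"px",c[i].round(),"mean",Q.mean(0).round(4),"medz",np.median(Q[:,2]).round(4),"rect",np.round(r[0],1),np.round(r[1],1),round(r[2],1))
```

```text
top relay 235 px [377. 198.] mean [ 0.5657 -0.0888  0.0616] medz 0.0616 rect [565.8 -89.4] [21.9 26.8] 19.2
top long 305 px [435. 220.] mean [ 0.5331 -0.1856  0.0494] medz 0.0494 rect [ 534.  -186.7] [16.5 52. ] 20.1
top short 130 px [344. 253.] mean [ 0.4785 -0.0368  0.0492] medz 0.0494 rect [478.6 -37. ] [15.2 21.4] 23.3
side relay 310 px [301. 287.] mean [ 0.5677 -0.0946  0.0609] medz 0.0614 rect [568.  -92.5] [23.5 29.8] 21.7
side long 658 px [300. 357.] mean [ 0.5345 -0.1922  0.0488] medz 0.0493 rect [ 534.5 -189.5] [17.8 53.7] 20.3
side short 165 px [227. 281.] mean [ 0.4797 -0.0416  0.0478] medz 0.0483 rect [479.9 -39.9] [16.6 21.4] 17.7
```

Both views agree to a few mm, and the heights and sizes match the spec. That gives relay (0.567,-0.091), long plug (0.534,-0.188), and a board yaw of about 20°. I'll shut the gripper, turn to align it, and go above the long plug.

Call:
arm_command(translation=[[0,0,0],[0,0,0],[0,0,0],[0,0,0],[0,0,0]], rotation=[[0,0,-8],[0,0,-8],[0,0,-8],[0,0,-8],[0,0,-8]], grip=[-1,-1,-1,-1,-1])

```text
t: 0.6
tool_pos: [0.1769, 0.4942, 0.2384]
tcp_rot: [0.563, -3.09, 0.001]
wrist_force: [0.5, 0.2, -0.7]
finger_gap: 0.0503
gripper_force: 0.0
```

Call:
arm_command(translation=[[-0.005,-0.038,0],[-0.005,-0.038,0],[-0.005,-0.038,0],[-0.005,-0.038,0],[-0.005,-0.038,0],[-0.005,-0.038,0],[-0.005,-0.038,0],[-0.005,-0.038,0],[-0.005,-0.038,0],[-0.005,-0.038,0],[-0.005,-0.038,0],[-0.005,-0.038,0],[-0.005,-0.038,0],[-0.005,-0.038,0],[-0.005,-0.038,0],[-0.005,-0.038,0],[-0.005,-0.038,0],[-0.005,-0.038,0],[-0.005,-0.038,0],[-0.005,-0.038,0]], rotation=[[0,0,0],[0,0,0],[0,0,0],[0,0,0],[0,0,0],[0,0,0],[0,0,0],[0,0,0],[0,0,0],[0,0,0],[0,0,0],[0,0,0],[0,0,0],[0,0,0],[0,0,0],[0,0,0],[0,0,0],[0,0,0],[0,0,0],[0,0,0]], grip=[-1,-1,-1,-1,-1,-1,-1,-1,-1,-1,-1,-1,-1,-1,-1,-1,-1,-1,-1,-1])

```text
t: 2.6
tool_pos: [0.5348, -0.1853, 0.2383]
tcp_rot: [0.553, -3.092, -0.001]
wrist_force: [0.3, 0.8, 0.2]
finger_gap: 0.0007
gripper_force: 0.0
```

```bash
cat > w.py <<'E'
from plant import robot; import numpy as np
from scipy.spatial.transform import Rotation as R
s=robot.sense();r=R.from_rotvec(s["tcp_rot"])
print(s["t"],s["tool_pos"].round(4),s["finger_gap"],s["wrist_force"].round(1),s["qpos"].round(2),"y",r.as_matrix()[:,1].round(3),"z",r.as_matrix()[:,2].round(3))
for k,p in dict(long=(.534,-.188,.049),relay=(.567,-.091,.0615)).items(): print(k,(r.inv().apply(np.array(p)-s["tool_pos"])).round(4))
E
python3 w.py
```

```text
2.6 [ 0.5348 -0.1853  0.2383] 0.0007146745507046362 [0.3 0.8 0.2] [-0.54  0.4   1.37  0.    1.37 -2.47] y [-0.347  0.938  0.001] z [-0.001  0.    -1.   ]
long [ 0.0016 -0.0024  0.1893]
relay [-0.0629  0.0772  0.1768]
```

Call:
arm_command(translation=[[0.002,-0.002,0.03],[0,0,0.04],[0,0,0.04],[0,0,0.04],[0,0,0.02],[0,0,0.012],[0,0,0],[0,0,0.003],[0,0,0.002],[0,0,0.002],[0,0,0.002],[0,0,0.002],[0,0,0.002],[0,0,0.002],[0,0,0.001],[0,0,0],[0,0,0]], rotation=[[0,0,0],[0,0,0],[0,0,0],[0,0,0],[0,0,0],[0,0,0],[0,0,0],[0,0,0],[0,0,0],[0,0,0],[0,0,0],[0,0,0],[0,0,0],[0,0,0],[0,0,0],[0,0,0],[0,0,0]], grip=[-1,-1,-1,-1,-1,-1,-1,-1,-1,-1,-1,-1,-1,-1,-1,-1,-1])

```text
t: 4.3
tool_pos: [0.5337, -0.1866, 0.0414]
tcp_rot: [-0.554, 3.091, -0.001]
wrist_force: [-0.6, 0.3, 5.3]
finger_gap: 0.0003
gripper_force: 2.9
```

Call:
arm_command(translation=[[0,0,0.001],[0,0,0.001],[0,0,0]], rotation=[[0,0,0],[0,0,0],[0,0,0]], grip=[-1,-1,-1])

```text
t: 4.6
tool_pos: [0.5338, -0.1866, 0.0403]
tcp_rot: [-0.554, 3.091, -0.002]
wrist_force: [-3.7, 2.3, 14.3]
finger_gap: 0.0005
gripper_force: 7.3
```

Firm stop at 40 mm, so the long plug is home. Up and over to the relay.

Call:
arm_command(translation=[[0,0,-0.02],[0,0,-0.04],[-0.016,0.02,0],[-0.016,0.02,0],[-0.016,0.02,0],[-0.016,0.018,0],[0,0,0],[0,0,0.02],[0,0,0.012],[0,0,0]], rotation=[[0,0,0],[0,0,0],[0,0,0],[0,0,0],[0,0,0],[0,0,0],[0,0,0],[0,0,0],[0,0,0],[0,0,0]], grip=[-1,-1,-1,-1,-1,-1,-1,-1,-1,-1])

```text
t: 5.6
tool_pos: [0.5651, -0.0913, 0.065]
tcp_rot: [0.552, -3.09, -0.003]
wrist_force: [0.3, 0.4, -0.3]
finger_gap: 0.0003
gripper_force: 0.0
```

Call:
arm_command(translation=[[-0.002,0,0],[0,0,0.002],[0,0,0.002],[0,0,0.002],[0,0,0.002],[0,0,0.001],[0,0,0.001],[0,0,0.001],[0,0,0]], rotation=[[0,0,0],[0,0,0],[0,0,0],[0,0,0],[0,0,0],[0,0,0],[0,0,0],[0,0,0],[0,0,0]], grip=[-1,-1,-1,-1,-1,-1,-1,-1,-1])

```text
t: 6.5
tool_pos: [0.5684, -0.0905, 0.0563]
tcp_rot: [-0.554, 3.092, -0.001]
wrist_force: [-1.4, -0.0, 4.7]
finger_gap: 0.0005
gripper_force: 2.4
```

Call:
arm_command(translation=[[0,0,0.001],[0,0,0]], rotation=[[0,0,0],[0,0,0]], grip=[-1,-1])

```text
t: 6.7
tool_pos: [0.5684, -0.0905, 0.0553]
tcp_rot: [-0.554, 3.092, -0.001]
wrist_force: [-1.1, -0.1, 4.4]
finger_gap: 0.0003
gripper_force: 2.4
```

Call:
arm_command(translation=[[0,0,0.001],[0,0,0.001],[0,0,0]], rotation=[[0,0,0],[0,0,0],[0,0,0]], grip=[-1,-1,-1])

```text
t: 7.0
tool_pos: [0.5685, -0.0905, 0.0543]
tcp_rot: [-0.554, 3.091, -0.002]
wrist_force: [-4.5, 1.3, 15.0]
finger_gap: 0.0001
gripper_force: 7.4
```

The relay is at its stop. Now I retract clear and check.

Call:
arm_command(translation=[[0,0,-0.02],[0,0,-0.04],[0,0,-0.04],[0,0,-0.04],[0,0,-0.04],[0,0.04,0],[0,0.04,0],[0,0.04,0],[0,0.04,0],[0,0.04,0],[0,0.04,0],[0,0.04,0],[0,0.04,0],[0,0.04,0],[0,0,0]], rotation=[[0,0,0],[0,0,0],[0,0,0],[0,0,0],[0,0,0],[0,0,0],[0,0,0],[0,0,0],[0,0,0],[0,0,0],[0,0,0],[0,0,0],[0,0,0],[0,0,0],[0,0,0]], grip=[-1,-1,-1,-1,-1,-1,-1,-1,-1,-1,-1,-1,-1,-1,-1])

```text
t: 8.5
tool_pos: [0.4414, 0.2506, 0.2326]
tcp_rot: [0.561, -3.091, -0.001]
wrist_force: [-0.4, -0.7, -0.6]
finger_gap: 0.0004
gripper_force: 0.0
```

Run:
```python
from h import *
for n,q in(("top",{"relay":(376,199),"long":(436,220),"short":(343,254)}),("side",{"relay":(301,290),"long":(300,358),"short":(228,280)})):
    im,d,P=cloud(n); cv2.imwrite(f"pics/{n}2.png",im[...,::-1])
    P0=np.load(n+".npz")["P"]
    for k,(u,v) in q.items():
        f=lambda P:np.nanpercentile(P[v-6:v+7,u-6:u+7,2],85).round(4)
        print(n,k,f(P0),f(P))
print(robot.sense()["wrist_force"],robot.sense()["t"])
```

```text
top relay 0.063 0.0547
top long 0.0508 0.0407
top short 0.0502 0.0503
side relay 0.0621 0.054
side long 0.0503 0.0407
side short 0.0492 0.0492
[1.25036884 0.15762621 0.03835463] 8.6
```

View pics/side2.png

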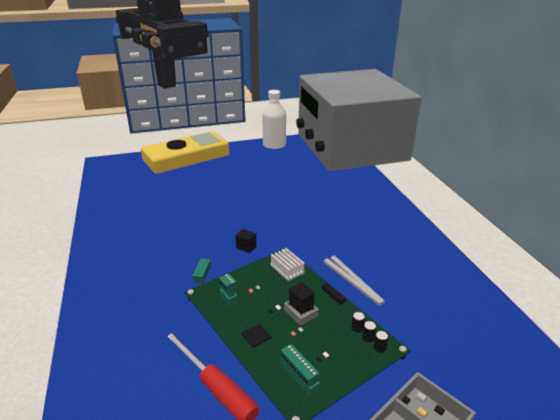

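The picture shows the long plug (300,360) and the relay (301,297) seated, and the short plug (228,281) still raised. The arm is clear.

```bash
python3 -c "
from plant import robot
print(robot.sign_off())"
```

```text
the job is handed in; nothing more can be done
None
```

The long plug and the relay are pressed fully home (upper faces measured at about 41 mm and 54 mm), the short plug has not moved, the arm is clear of everything, and the job was handed in at about 8.6 s.

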